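Book a sample in for heating by pointing

ROBOT

A 6-joint arm with a two-finger parallel gripper is mounted at the origin on the work surface. World frame = base frame: x ahead of the robot, y to its left, z up, the work surface at z = 0. Lengths are in m, angles in rad, forces in N, time in s.
With the tool pointing down it reaches from about 0.35 to 0.775 m from the base axis. Payload 5.5 kg.
Tool frame: the origin (TCP) lies on the mounting face of the last link; the fingertips stand 173 mm ahead of it and the grasp point (between the pads) lies 155 mm ahead of it; z points along the fingers, y is the direction in which the jaws open and shut (so a half turn about z gives the same grasp; the last joint's range is limited). The gripper opens to 85 mm and grips with 20 to 120 N. Pads are 22 mm wide; open, the fingers measure 114 mm over their backs; the gripper's body (76 mm by 85 mm) begins 54 mm behind the grasp point. The pads swing forward as they close: fully open they stand 13 mm farther back than shut.
Start: joints at [0.999, 0.313, 0.046, 1.304, 0, 1.431], TCP at [0.241, 0.522, 0.405] pointing down, gripper open.
Joint ranges: [-2.76, 2.76], [-0.86, 1.69], [-1.03, 1.26], [-2.2, 2.34], [-1.47, 1.5], [-3.14, 3.14]. Speed limits (rad/s): [2.57, 2.57, 3.14, 3.14, 3.14, 3.14].

INTERFACE

Orientations are given as a unit quaternion [w, x, y, z].
In Python, from workcell import get_state, eyes, env gives the robot as it stands. The module is installed in compiled form; this text tells all that it offers.
- The arm moves only by the tool carry_out, never from a script. Its argument "motion" is a list of rows, each an object of numbers: "jaw": the opening, from -1 (shut) to 1 (fully open); "tx", "ty", "tz": the shift along the tool's x, y, z in cm; "wx", "wy", "wz": the turn, a rotation vector about the tool's x, y, z in degrees. In form: [{"jaw": .., "tx": .., "ty": .., "tz": .., "wx": .., "wy": .., "wz": ..}, ...]. A call has 1 to 20 rows; each row shifts and turns the commanded pose from where the row before left it, along the tool's axes as they then stand; what a row does not reach is not made up. A row lasts 1/8 s, in which the tool goes at most 62.5 mm and 10.7 degrees, less where a joint would pass 70% of its speed; a pose out of reach is approached as far as the arm can. A call with a gripper value outside its range is refused whole. The fingers move at their own pace and stop on an object; "force" is the grip in N (left out, the last holds). Time passes only in rows, so rows that do not move let the fingers close. It gives the time, the measured TCP pose, the force and the opening at its end, in the units of the state.
- get_state(): the state, without advancing time (a new reading comes with each control period).
- eyes.read_camera(name): name is "side" or "top"; returns the picture (420x560x3 uint8, blue, green, red); there is no depth.
- eyes.calibration(name): a dict with "K" (3x3 intrinsics, pixels), "camera_from_world" (4x4, takes a point from world to camera coordinates). Camera axes: x right, y up, looking along -z (the intrinsics and any distortion apply to the point x, -y, -z); pixel columns grow to the right and rows downward; lengths in m; the calibration is good to about 2 mm. A picture is of the moment at which its call begins. calibration takes no time and is no camera call.
- env.hand_in(): hands the job in, once; it reports no verdict.
The state is a dict: "clock": time; "joint_pos": joint angles; "qvel": joint speeds; "tau": joint torques, N m; "tcp_pos": TCP position; "orientation": TCP orientation; "wrist_force": force on the tool from outside, world axes, zero at the start; "ft_torque": the same for the moment, N m; "finger_gap": finger opening in m.
Only numpy, scipy, OpenCV 4.12 (cv2) and the standard library are available. Lean on these libraries where they do the work, as an engineer would, in place of code of your own. Each camera call takes 0.05 s, during which the arm holds its last target.

TASK

Show the bench camera which sample goes where: with the fingertips, point straight down at the red-lidded jar and then at the heating block with the yellow rim, each time staying about 2 cm above the middle of it for two full seconds without touching it. Then press the green key on the console all the way down to log it, let it go and move clear. Never touch or lift a jar, a heating block or the scoop, never bring the fingertips close over another jar's lid or the blue-rimmed block, and leave the red key unpressed.

Things in the scene. Friction and masses are not known exactly. Their poses are not given: they have to be found in the camera images.
- lid_red (a point): Point at the centre of the top of the red lid of a sample jar. The jar is loose, upright amber glass with a paper band, 44 mm in diameter and 78 mm high with the lid, weighs about 120 g; its lid is red, 44 mm across and 18 mm high. z points up.
- lid_white (a point): Point at the centre of the top of the white lid of a sample jar. The jar is loose, upright amber glass with a paper band, 44 mm in diameter and 78 mm high with the lid, weighs about 120 g; its lid is white, 44 mm across and 18 mm high. z points up.
- lid_green (a point): Point at the centre of the top of the green lid of a sample jar. The jar is loose, upright amber glass with a paper band, 44 mm in diameter and 78 mm high with the lid, weighs about 120 g; its lid is green, 44 mm across and 18 mm high. z points up.
- lid_black (a point): Point at the centre of the top of the black lid of a sample jar. The jar is loose, upright amber glass with a paper band, 44 mm in diameter and 78 mm high with the lid, weighs about 120 g; its lid is black, 44 mm across and 18 mm high. z points up.
- rim_yellow (a point): Point at the centre of the yellow rim of a heating block, in the plane of the rim's top, 69 mm above the bench. The block is fixed: a cream base 96 x 96 x 30 mm under a bare aluminium block 84 x 84 mm with one round well 48 mm wide and 32 mm deep below this point; the yellow ring round the well is 72 mm in outer diameter. z points up.
- rim_blue (a point): Point at the centre of the blue rim of a heating block, in the plane of the rim's top, 69 mm above the bench. The block is fixed: a cream base 96 x 96 x 30 mm under a bare aluminium block 84 x 84 mm with one round well 48 mm wide and 32 mm deep below this point; the blue ring round the well is 72 mm in outer diameter. z points up.
- start_key_top (a point): Centre of the top face of the green start key, a round spring push button 32 mm across, facing up, in a low black housing on the fixed cream console (110 x 160 x 35 mm, teal strip with a dark display along its far long edge). The green and red keys are 80 mm apart. It goes down 6 mm; fully down takes about 5 N, and it springs back when let go. 
- start_key (a joint): Travel of the green key in m: 0 up, 0.006 fully down.
- stop_key_top (a point): Centre of the top face of the red stop key, a round spring push button 32 mm across, facing up, in a low black housing on the fixed cream console (110 x 160 x 35 mm, teal strip with a dark display along its far long edge). The green and red keys are 80 mm apart. It goes down 6 mm; fully down takes about 5 N, and it springs back when let go. Not to be pressed.
- stop_key (a joint): Travel of the red key in m: 0 up, 0.006 fully down.
- scoop: Loose steel spoon-shaped sampling scoop, 150 mm long, lying flat on the bench beyond the console; origin under its middle, handle towards its -x, bowl towards +x. To be left alone.
Things that resemble listed ones, but are neither listed nor needed, are in the scene too. Leave any pink or purple look-alike of the part that bears start_key_top alone.

How it is judged:
By the outcome, as a careful person would: the job done as asked, in the order asked, and still so for the second after the job is handed in, with the robot touching nothing.
It also fails if it takes over 51 s, if anything falls off the work surface, if the arm or the gripper's body presses on something with over 40 N, if the wrist force passes 120 N, or if a joint passes its speed limit or range.

## Working session

There is one attempt and no reset: what is moved stays moved. The work goes in short steps, Python scripts to look and compute and a tool call to move; the robot and the scene stay as the last step left them, time stands still between calls to the robot, and variables do not carry over. Pictures are saved under pics/ and viewed, and the job is handed in when it is done.

Besides the shell and the picture viewer there is one more tool, called after "Emit:" as name(argument=value, ...), one argument or row to a line, values as JSON. carry_out: Moves the arm, as the interface text tells. Its arguments: {"type":"object","properties":{"motion":{"type":"array"},"force":{"type":"number"}},"required":["motion"]}

```bash
mkdir -p pics
python3 - <<'E'
from workcell import get_state, eyes, env
import cv2,pprint
pprint.pprint(get_state())
for n in("top","side"):
    cv2.imwrite(f"pics/{n}0.png",eyes.read_camera(n)); print(eyes.calibration(n))
E
```

```text
{'clock': 0.0,
 'finger_gap': 0.08540414163139871,
 'ft_torque': array([ 0.00186077,  0.03444186, -0.04188645]),
 'joint_pos': array([ 9.99392245e-01,  3.14019395e-01,  4.49514001e-02,  1.30362966e+00,
       -2.30227426e-05,  1.43122623e+00]),
 'orientation': array([-3.20084351e-04,  2.14243110e-01,  9.76779907e-01, -8.95232733e-04]),
 'qvel': array([-0.00058132, -0.00232319,  0.00065433,  0.001137  , -0.00134933,
       -0.0009185 ]),
 'tau': array([-1.25552192e-04, -4.80627394e+01,  2.98535675e+01,  1.95768150e-02,
       -2.33346482e-04, -9.34185209e-07]),
 'tcp_pos': array([0.24053916, 0.52203711, 0.40378651]),
 'wrist_force': array([ 0.16612294, -0.36822526, -0.36767587])}
{'K': array([[446.89389177,   0.        , 288.78438587],
       [  0.        , 446.89389177, 212.88636728],
       [  0.        ,   0.        ,   1.        ]]), 'camera_from_world': array([[ 0.0249323 , -0.99903693,  0.03610543, -0.02168261],
       [ 0.99663785,  0.02765967,  0.07712292, -0.51255405],
       [-0.07804731,  0.03406118,  0.99636763, -1.13276423],
       [ 0.        ,  0.        ,  0.        ,  1.        ]])}
{'K': array([[393.61327678,   0.        , 279.51616097],
       [  0.        , 393.61327678, 209.73813114],
       [  0.        ,   0.        ,   1.        ]]), 'camera_from_world': array([[ 0.88538934, -0.46479077, -0.00743326, -0.46539937],
       [ 0.28649146,  0.53301113,  0.79612925, -0.21034502],
       [-0.36607152, -0.70701392,  0.60508096, -0.87332748],
       [ 0.        ,  0.        ,  0.        ,  1.        ]])}
```

View pics/top0.png

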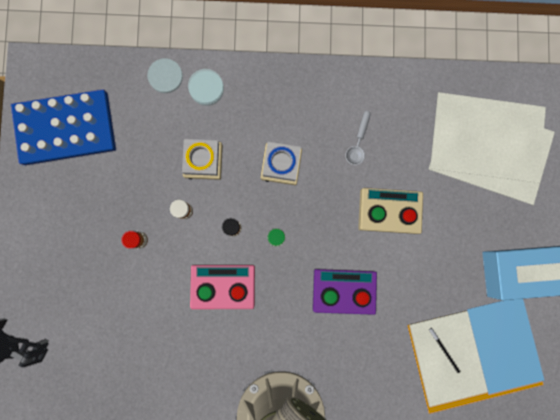

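View pics/side0.png

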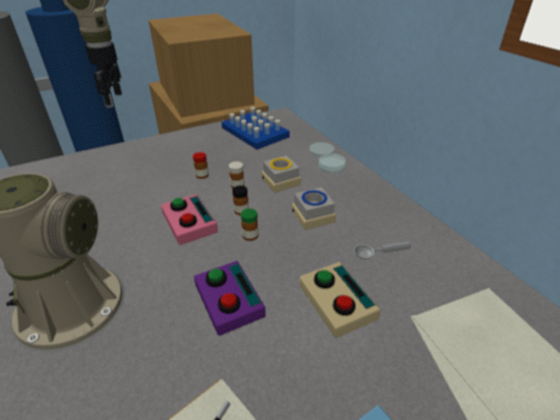

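The top view shows the red lid at about (130,240), the yellow rim at (201,156) and the blue rim at (281,160). The cream console's green key is at (377,213) and its red key at (409,215). The pink and purple consoles are the look-alikes. The side view shows the red lid at about (200,158), the yellow rim at (280,163) and the green key at (325,278).

```bash
cat > h.py <<'E'
import numpy as np,cv2
from workcell import get_state, eyes, env
C={n:eyes.calibration(n) for n in("top","side")}
def ray(n,u,v):
    K=C[n]["K"];T=C[n]["camera_from_world"];R=T[:3,:3];o=-R.T@T[:3,3]
    d=np.linalg.inv(K)@[u,v,1]; d=R.T@np.array([d[0],-d[1],-d[2]]);return o,d/np.linalg.norm(d)
def plane(n,u,v,z):
    o,d=ray(n,u,v);return o+d*(z-o[2])/d[2]
def proj(n,p):
    T=C[n]["camera_from_world"];c=T[:3,:3]@p+T[:3,3];q=C[n]["K"]@np.array([c[0],-c[1],-c[2]]);return q[:2]/q[2]
def tri(a,b):
    A=0;B=0
    for n,p in(("top",a),("side",b)):
        o,d=ray(n,*p);P=np.eye(3)-np.outer(d,d);A=A+P;B=B+P@o
    x=np.linalg.solve(A,B);return x,[np.linalg.norm((np.eye(3)-np.outer(ray(n,*p)[1],ray(n,*p)[1]))@(x-ray(n,*p)[0])) for n,p in(("top",a),("side",b))]
def mask(img,col):
    h=cv2.cvtColor(img,cv2.COLOR_BGR2HSV)
    f=lambda a,b:cv2.inRange(h,a,b)
    return {"red":f((0,150,80),(8,255,255))|f((172,150,80),(180,255,255)),"green":f((50,120,50),(75,255,255)),
     "yellow":f((20,140,120),(32,255,255)),"blue":f((105,140,70),(125,255,255)),"white":f((0,0,150),(180,60,255)),"black":f((0,0,0),(180,255,45))}[col]
def blobs(img,col,mn=25):
    n,l,s,c=cv2.connectedComponentsWithStats(mask(img,col))
    return [(s[i].tolist(),c[i].round(2).tolist()) for i in range(1,n) if s[i][4]>=mn]
E
python3 - <<'E'
from h import *
for n in("top","side"):
    im=cv2.imread(f"pics/{n}0.png")
    for c in("red","green","yellow","blue"):
        print(n,c)
        for b in blobs(im,c): print("  ",b)
    x,y=(70,130) if n=="top" else (170,110)
    cv2.imwrite(f"pics/{n}0a.png",cv2.resize(im[y:y+150,x:x+200],None,fx=4,fy=4,interpolation=cv2.INTER_CUBIC))
    x,y=(320,150) if n=="top" else (260,220)
    cv2.imwrite(f"pics/{n}0b.png",cv2.resize(im[y:y+120,x:x+160],None,fx=5,fy=5,interpolation=cv2.INTER_CUBIC))
E
```

```text
top red
   ([403, 209, 14, 13, 147], [409.1, 215.16])
   ([122, 231, 19, 17, 254], [130.75, 239.29])
   ([231, 286, 14, 14, 157], [237.27, 292.46])
   ([356, 292, 14, 13, 150], [362.21, 298.06])
top green
   ([371, 207, 14, 14, 152], [377.68, 213.27])
   ([268, 229, 17, 16, 211], [275.85, 236.73])
   ([198, 286, 14, 14, 155], [204.62, 292.32])
   ([324, 290, 14, 14, 152], [330.3, 296.7])
top yellow
   ([186, 143, 28, 27, 250], [199.08, 155.92])
   ([428, 383, 114, 30, 389], [473.79, 399.14])
top blue
   ([11, 90, 103, 74, 4376], [64.11, 128.35])
   ([268, 147, 27, 27, 198], [281.06, 160.04])
side red
   ([193, 153, 13, 10, 110], [199.02, 157.22])
   ([181, 213, 12, 9, 88], [186.59, 217.02])
   ([221, 294, 15, 13, 164], [228.04, 299.71])
   ([337, 295, 15, 14, 168], [344.01, 301.58])
side green
   ([172, 199, 12, 8, 69], [177.67, 202.19])
   ([241, 209, 16, 14, 180], [248.65, 215.36])
   ([208, 269, 15, 12, 137], [215.09, 274.7])
   ([317, 271, 15, 12, 138], [323.91, 276.22])
side yellow
   ([270, 158, 22, 12, 99], [280.28, 163.78])
side blue
   ([26, 7, 47, 10, 256], [46.81, 12.34])
   ([245, 113, 7, 10, 49], [248.06, 117.51])
   ([222, 120, 67, 29, 809], [256.39, 134.12])
   ([302, 191, 25, 14, 91], [313.82, 197.45])
```

View pics/top0a.png

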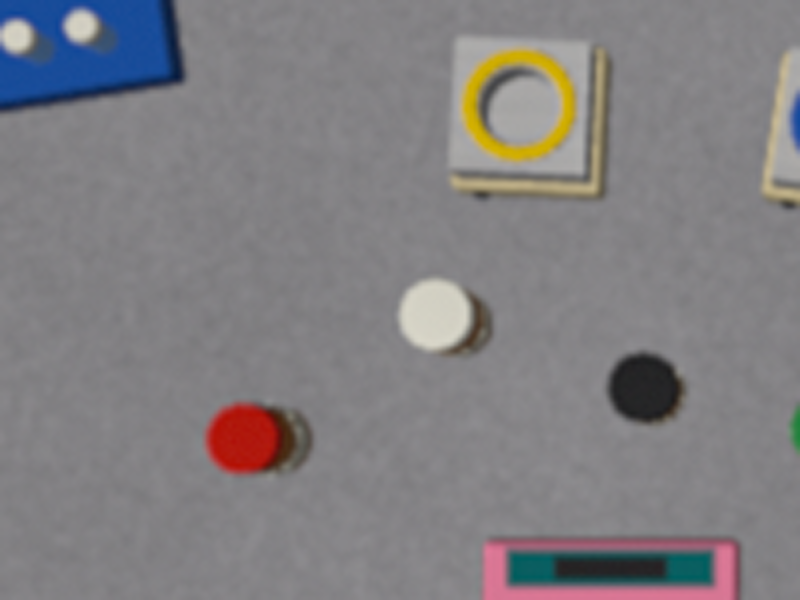

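View pics/top0b.png

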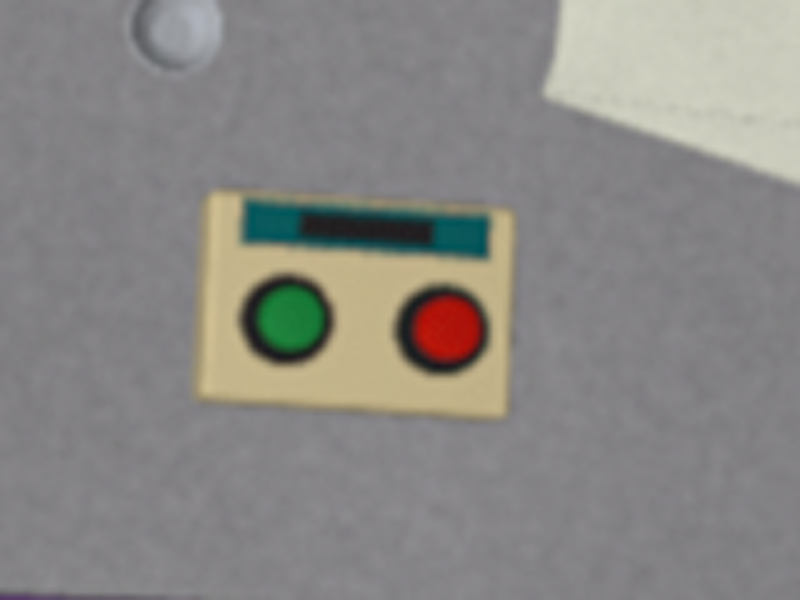

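View pics/side0b.png

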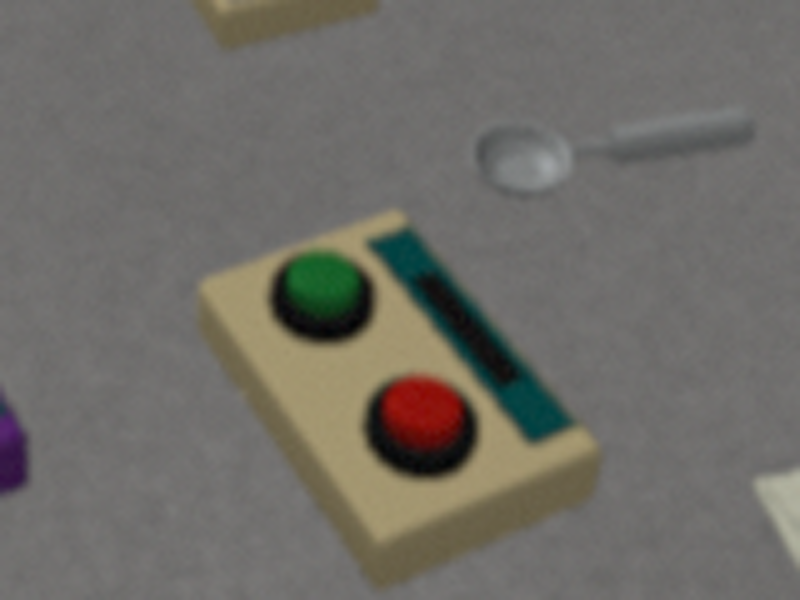

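View pics/side0a.png

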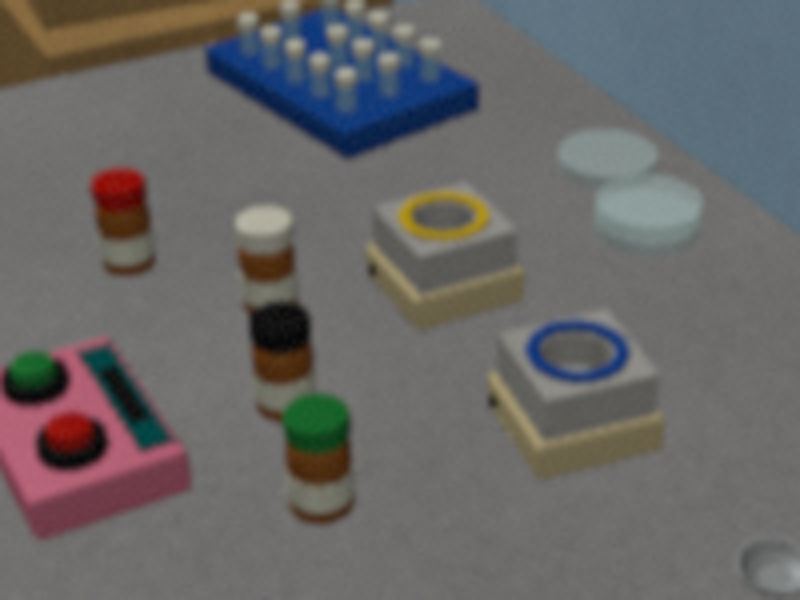

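Run:
```python
from h import *
T=cv2.imread("pics/top0.png");S=cv2.imread("pics/side0.png")
def ell(im,col,u,v):
    m=mask(im,col);cs,_=cv2.findContours(m,cv2.RETR_EXTERNAL,cv2.CHAIN_APPROX_NONE)
    c=min(cs,key=lambda c:np.hypot(*(c.reshape(-1,2).mean(0)-[u,v])) if len(c)>12 else 1e9)
    return cv2.fitEllipse(c)
for nm,col,a,b,z in[("lid_red","red",(130.7,239),(199,157),.078),("yellow","yellow",(199,156),(280,163.7),.069),("blue","blue",(281,160),(313.8,197.4),.069),("gkey","green",(377.7,213.3),(324,276),.05),("rkey","red",(409,215),(344,301.6),.05),("lid_green","green",(276,237),(248.6,215.4),.078)]:
    et=ell(T,col,*a);es=ell(S,col,*b)
    print(nm,np.round(et[0],2),np.round(et[1],1),np.round(es[0],2),np.round(es[1],1),"top plane",plane("top",*et[0],z).round(4),"side plane",plane("side",*es[0],z).round(4),"tri",tri(et[0],es[0]))
for c,uv in(("white",(178.5,208.5)),("black",(231,226.5))): print(c,plane("top",*uv,.078))
s=get_state();from scipy.spatial.transform import Rotation as R
q=s["orientation"];print(R.from_quat(q[[1,2,3,0]]).as_matrix().round(4))
```

```text
lid_red [130.74 239.28] [16.3 18. ] [199.01 157.25] [ 9.9 12.5] top plane [0.4341 0.3729 0.078 ] side plane [0.4283 0.357  0.078 ] tri (array([0.43380663, 0.37660757, 0.06670564]), [np.float64(0.00045598610062748374), np.float64(0.00045598610062760886)])
yellow [199.37 155.87] [26.5 27.4] [280.45 163.58] [10.6 21.4] top plane [0.6446 0.2186 0.069 ] side plane [0.6421 0.2145 0.069 ] tri (array([0.64491818, 0.21922624, 0.06578973]), [np.float64(0.0003113519678557253), np.float64(0.00031135196785580204)])
blue [281.28 160.03] [25.9 26.1] [313.84 197.34] [13.1 23.7] top plane [0.6407 0.0155 0.069 ] side plane [0.6382 0.012  0.069 ] tri (array([0.641005  , 0.01558931, 0.06585026]), [np.float64(0.0003104586059705757), np.float64(0.0003104586059703192)])
gkey [377.67 213.28] [13.  13.2] [323.92 276.25] [11.  14.1] top plane [ 0.5159 -0.2322  0.05  ] side plane [ 0.5149 -0.2319  0.05  ] tri (array([ 0.51540525, -0.23199611,  0.04997107]), [np.float64(0.0005010063716445578), np.float64(0.0005010063716445019)])
rkey [409.11 215.15] [12.5 13.2] [344.02 301.58] [12.5 15.1] top plane [ 0.5133 -0.3126  0.05  ] side plane [ 0.513  -0.3109  0.05  ] tri (array([ 0.51274622, -0.31190631,  0.05138771]), [np.float64(0.0005362432341253697), np.float64(0.0005362432341253915)])
lid_green [275.85 236.71] [15.2 15.9] [248.64 215.37] [13.3 15.3] top plane [0.4493 0.0239 0.078 ] side plane [0.4444 0.0125 0.078 ] tri (array([0.44929433, 0.02392309, 0.06834412]), [np.float64(0.000275293937996833), np.float64(0.00027529393799695124)])
white [0.51166739 0.26215892 0.078     ]
black [0.4713061  0.13360092 0.078     ]
[[-9.082e-01  4.185e-01 -9.000e-04]
 [ 4.185e-01  9.082e-01 -1.500e-03]
 [ 2.000e-04 -1.700e-03 -1.000e+00]]
```

```bash
cat > go.py <<'E'
import sys
from h import *
from scipy.spatial.transform import Rotation as R
s=get_state();q=s["orientation"];M=R.from_quat(q[[1,2,3,0]]).as_matrix()
tip=s["tcp_pos"]+M@[0,0,.173]
t=np.array([float(a) for a in sys.argv[1:4]])
print("clock",s["clock"],"tip",tip.round(4),"gap",s["finger_gap"],"F",s["wrist_force"].round(2),"local cm",(M.T@(t-tip)*100).round(2),"axis",M[:,2].round(4),"q",s["joint_pos"].round(2))
E
python3 go.py .433 .372 .19
```

```text
clock 0.1 tip [0.2404 0.5218 0.2309] gap 0.08583231930231752 F [-0.6   0.11 -1.28] local cm [-23.76  -5.54   4.09] axis [-9.0e-04 -1.5e-03 -1.0e+00] q [ 1.    0.31  0.05  1.3  -0.    1.43]
```

Emit:
carry_out(
  motion=[
    {"jaw": -1,"tx": -1,"ty": -0.24,"tz": 0.2},
    {"jaw": -1,"tx": -2.5,"ty": -0.6,"tz": 0.4},
    {"jaw": -1,"tx": -3.5,"ty": -0.8,"tz": 0.6},
    {"jaw": -1,"tx": -3.5,"ty": -0.8,"tz": 0.6},
    {"jaw": -1,"tx": -3.5,"ty": -0.8,"tz": 0.6},
    {"jaw": -1,"tx": -3.5,"ty": -0.8,"tz": 0.6},
    {"jaw": -1,"tx": -3,"ty": -0.7,"tz": 0.5},
    {"jaw": -1,"tx": -2.2,"ty": -0.5,"tz": 0.4},
    {"jaw": -1,"tx": -1.06,"ty": -0.3,"tz": 0.2},
    {"jaw": -1},
    {"jaw": -1},
    {"jaw": -1},
  ],
)

```text
invalid input at $.motion[0]: expected keys jaw, tx, ty, tz, wx, wy, wz
```

```bash
python3 go.py .433 .372 .098
python3 - <<'E'
from h import *
for n,(x,y) in(("top",(60,150)),("side",(130,70))):
    im=eyes.read_camera(n); cv2.imwrite(f"pics/{n}1.png",cv2.resize(im[y:y+150,x:x+200],None,fx=4,fy=4,interpolation=cv2.INTER_CUBIC))
E
```

```text
clock 0.1 tip [0.2404 0.5218 0.2309] gap 0.08583231930231752 F [-0.6   0.11 -1.28] local cm [-23.76  -5.52  13.29] axis [-9.0e-04 -1.5e-03 -1.0e+00] q [ 1.    0.31  0.05  1.3  -0.    1.43]
```

View pics/top1.png

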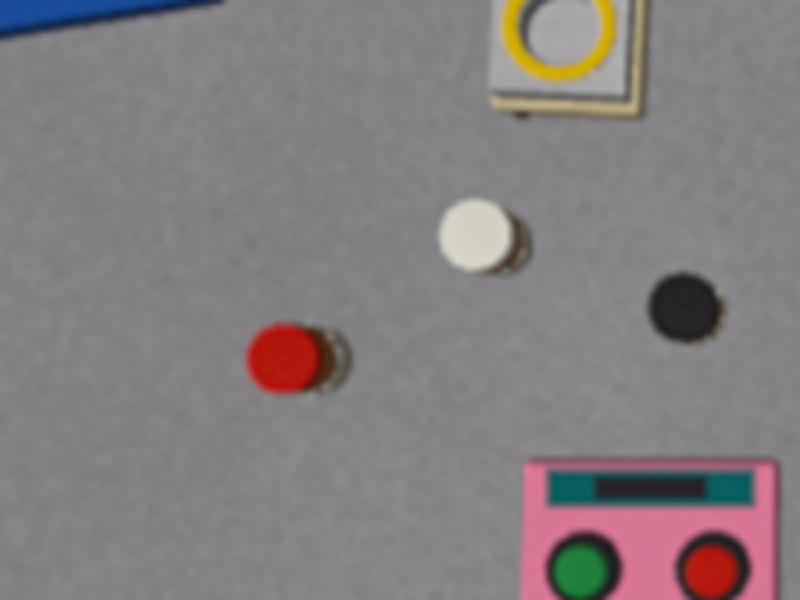

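View pics/side1.png

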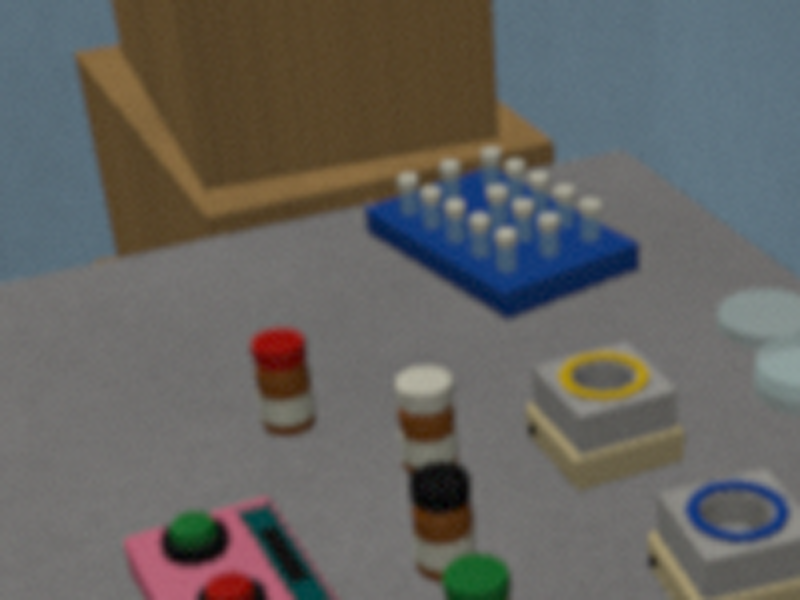

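The call was refused because every row needs all its keys. The arm hasn't moved, and the pictures show the scene unchanged. I'll resend the move with every key filled in.

Emit:
carry_out(
  motion=[
    {"jaw": -1,"tx": -1,"ty": -0.24,"tz": 0.2,"wx": 0,"wy": 0,"wz": 0},
    {"jaw": -1,"tx": -2.5,"ty": -0.6,"tz": 0.4,"wx": 0,"wy": 0,"wz": 0},
    {"jaw": -1,"tx": -3.5,"ty": -0.8,"tz": 0.6,"wx": 0,"wy": 0,"wz": 0},
    {"jaw": -1,"tx": -3.5,"ty": -0.8,"tz": 0.6,"wx": 0,"wy": 0,"wz": 0},
    {"jaw": -1,"tx": -3.5,"ty": -0.8,"tz": 0.6,"wx": 0,"wy": 0,"wz": 0},
    {"jaw": -1,"tx": -3.5,"ty": -0.8,"tz": 0.6,"wx": 0,"wy": 0,"wz": 0},
    {"jaw": -1,"tx": -3,"ty": -0.7,"tz": 0.5,"wx": 0,"wy": 0,"wz": 0},
    {"jaw": -1,"tx": -2.2,"ty": -0.5,"tz": 0.4,"wx": 0,"wy": 0,"wz": 0},
    {"jaw": -1,"tx": -1.06,"ty": -0.3,"tz": 0.2,"wx": 0,"wy": 0,"wz": 0},
    {"jaw": -1,"tx": 0,"ty": 0,"tz": 0,"wx": 0,"wy": 0,"wz": 0},
    {"jaw": -1,"tx": 0,"ty": 0,"tz": 0,"wx": 0,"wy": 0,"wz": 0},
    {"jaw": -1,"tx": 0,"ty": 0,"tz": 0,"wx": 0,"wy": 0,"wz": 0},
  ],
)

```text
clock: 1.7
tcp_pos: [0.4326, 0.3731, 0.364]
orientation: [0.0, 0.214, 0.977, 0.0]
wrist_force: [0.8, -0.2, 0.4]
finger_gap: 0.0001
```

```bash
python3 go.py .433 .372 .098
python3 - <<'E'
from h import *
for n,(x,y) in(("top",(60,150)),("side",(130,70))):
    im=eyes.read_camera(n); cv2.imwrite(f"pics/{n}2.png",cv2.resize(im[y:y+150,x:x+200],None,fx=4,fy=4,interpolation=cv2.INTER_CUBIC))
s=get_state()
p=s["tcp_pos"]
for n,(x,y) in(("top",(60,150)),("side",(130,70))): 
  for d in (.155,.173): print(n,d,(proj(n,p-[0,0,d])-[x,y])*4+1.5)
E
```

```text
clock 1.7 tip [0.4327 0.3731 0.191 ] gap 6.550505916767224e-05 F [ 0.77 -0.18  0.44] local cm [-0.08 -0.09  9.3 ] axis [ 2.e-04  4.e-04 -1.e+00] q [ 0.57  0.32 -0.04  1.21  0.    1.  ]
top 0.155 [205.95158572 356.71194505]
top 0.173 [217.97302731 357.35775392]
side 0.155 [253.20982283 185.0340219 ]
side 0.173 [256.58540889 207.6211187 ]
```

View pics/top2.png

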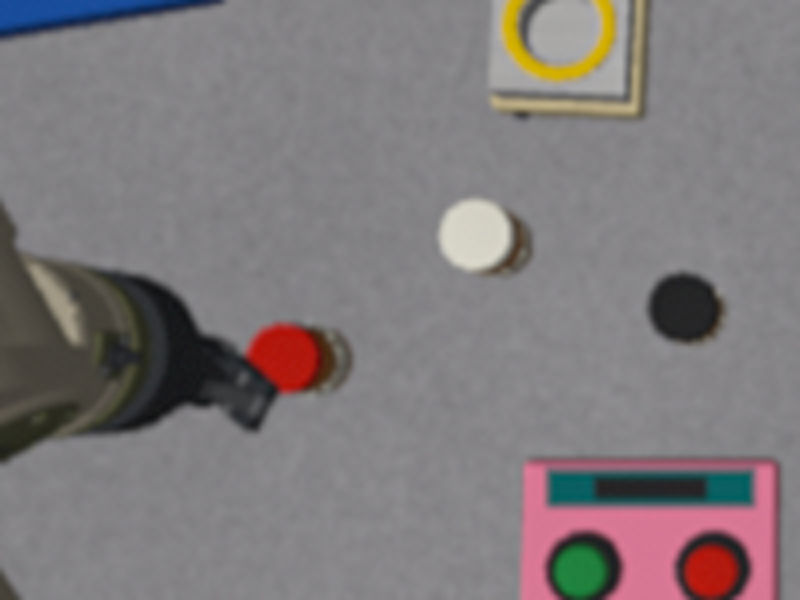

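View pics/side2.png

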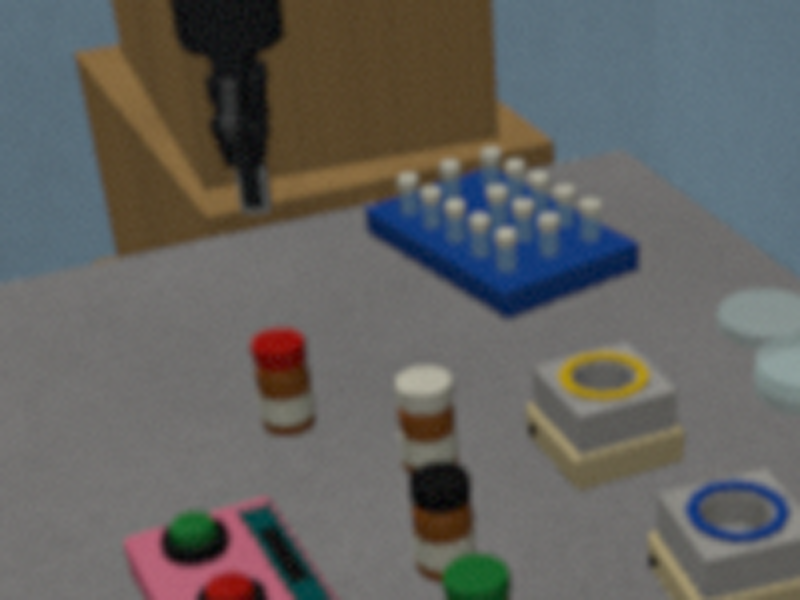

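The side view shows the shut tips ending at about (256,210) in the crop. The TCP + 173 mm point projects to (257,208), so the tip length agrees. The tips stand over the red jar, so I'll descend 9.3 cm.

Emit:
carry_out(
  motion=[
    {"jaw": -1,"tx": -0.1,"ty": 0,"tz": 1,"wx": 0,"wy": 0,"wz": 0},
    {"jaw": -1,"tx": 0,"ty": 0,"tz": 1.5,"wx": 0,"wy": 0,"wz": 0},
    {"jaw": -1,"tx": 0,"ty": 0,"tz": 1.7,"wx": 0,"wy": 0,"wz": 0},
    {"jaw": -1,"tx": 0,"ty": 0,"tz": 1.7,"wx": 0,"wy": 0,"wz": 0},
    {"jaw": -1,"tx": 0,"ty": 0,"tz": 1.5,"wx": 0,"wy": 0,"wz": 0},
    {"jaw": -1,"tx": 0,"ty": 0,"tz": 1.2,"wx": 0,"wy": 0,"wz": 0},
    {"jaw": -1,"tx": 0,"ty": 0,"tz": 0.7,"wx": 0,"wy": 0,"wz": 0},
    {"jaw": -1,"tx": 0,"ty": 0,"tz": 0,"wx": 0,"wy": 0,"wz": 0},
    {"jaw": -1,"tx": 0,"ty": 0,"tz": 0,"wx": 0,"wy": 0,"wz": 0},
  ],
)

```text
clock: 2.92
tcp_pos: [0.4344, 0.3722, 0.2713]
orientation: [0.0, 0.214, 0.977, 0.0]
wrist_force: [-0.5, 0.6, -0.5]
finger_gap: 0.0001
```

```bash
python3 go.py .434 .373 .098
python3 - <<'E'
from h import *
for n,(x,y) in(("top",(60,150)),("side",(130,70))):
    im=eyes.read_camera(n); cv2.imwrite(f"pics/{n}3.png",cv2.resize(im[y:y+150,x:x+200],None,fx=4,fy=4,interpolation=cv2.INTER_CUBIC))
E
```

```text
clock 2.925 tip [0.4346 0.3723 0.0983] gap 8.703554157659745e-05 F [-0.47  0.63 -0.48] local cm [0.08 0.04 0.03] axis [ 9.e-04  6.e-04 -1.e+00] q [ 0.57  0.38 -0.2   0.99  0.    1.  ]
```

View pics/top3.png

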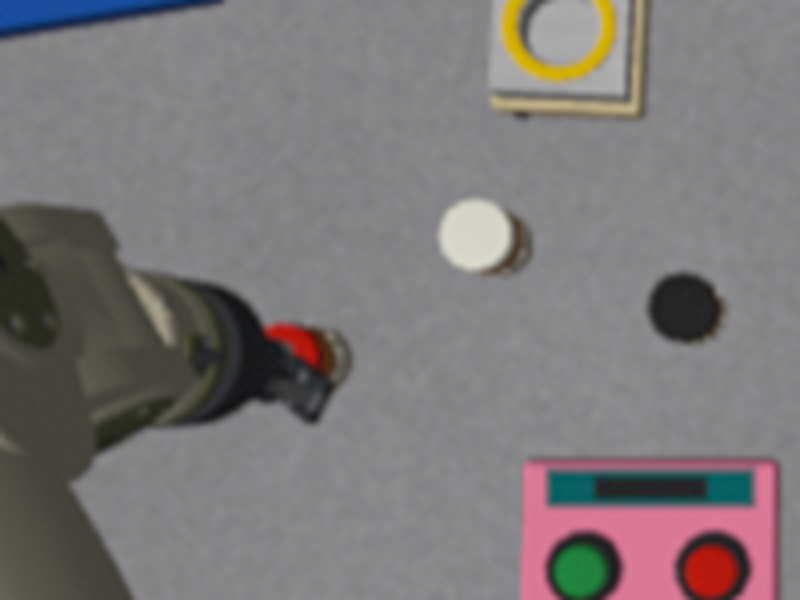

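View pics/side3.png

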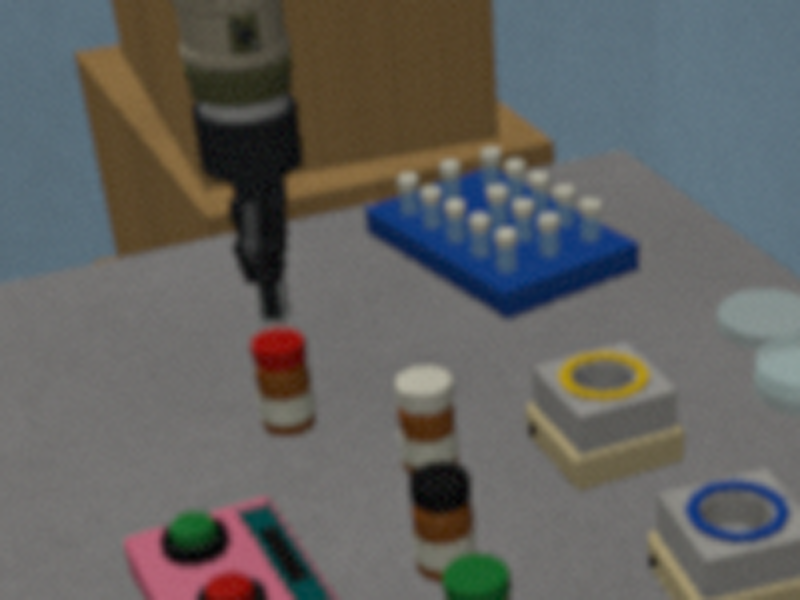

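The tips end at about (275,315) in the side crop. The lid's top centre is near (278,341), so the gap is about 2 cm with no contact. I'll hold for 2.5 s.

Emit:
carry_out(
  motion=[
    {"jaw": -1,"tx": 0,"ty": 0,"tz": 0,"wx": 0,"wy": 0,"wz": 0},
    {"jaw": -1,"tx": 0,"ty": 0,"tz": 0,"wx": 0,"wy": 0,"wz": 0},
    {"jaw": -1,"tx": 0,"ty": 0,"tz": 0,"wx": 0,"wy": 0,"wz": 0},
    {"jaw": -1,"tx": 0,"ty": 0,"tz": 0,"wx": 0,"wy": 0,"wz": 0},
    {"jaw": -1,"tx": 0,"ty": 0,"tz": 0,"wx": 0,"wy": 0,"wz": 0},
    {"jaw": -1,"tx": 0,"ty": 0,"tz": 0,"wx": 0,"wy": 0,"wz": 0},
    {"jaw": -1,"tx": 0,"ty": 0,"tz": 0,"wx": 0,"wy": 0,"wz": 0},
    {"jaw": -1,"tx": 0,"ty": 0,"tz": 0,"wx": 0,"wy": 0,"wz": 0},
    {"jaw": -1,"tx": 0,"ty": 0,"tz": 0,"wx": 0,"wy": 0,"wz": 0},
    {"jaw": -1,"tx": 0,"ty": 0,"tz": 0,"wx": 0,"wy": 0,"wz": 0},
    {"jaw": -1,"tx": 0,"ty": 0,"tz": 0,"wx": 0,"wy": 0,"wz": 0},
    {"jaw": -1,"tx": 0,"ty": 0,"tz": 0,"wx": 0,"wy": 0,"wz": 0},
    {"jaw": -1,"tx": 0,"ty": 0,"tz": 0,"wx": 0,"wy": 0,"wz": 0},
    {"jaw": -1,"tx": 0,"ty": 0,"tz": 0,"wx": 0,"wy": 0,"wz": 0},
    {"jaw": -1,"tx": 0,"ty": 0,"tz": 0,"wx": 0,"wy": 0,"wz": 0},
    {"jaw": -1,"tx": 0,"ty": 0,"tz": 0,"wx": 0,"wy": 0,"wz": 0},
    {"jaw": -1,"tx": 0,"ty": 0,"tz": 0,"wx": 0,"wy": 0,"wz": 0},
    {"jaw": -1,"tx": 0,"ty": 0,"tz": 0,"wx": 0,"wy": 0,"wz": 0},
    {"jaw": -1,"tx": 0,"ty": 0,"tz": 0,"wx": 0,"wy": 0,"wz": 0},
    {"jaw": -1,"tx": 0,"ty": 0,"tz": 0,"wx": 0,"wy": 0,"wz": 0},
  ],
)

```text
clock: 5.52
tcp_pos: [0.4342, 0.3721, 0.2707]
orientation: [0.0, 0.214, 0.977, 0.0]
wrist_force: [0.2, -0.7, 1.3]
finger_gap: -0.0001
```

```bash
python3 go.py .644 .2175 .218
```

```text
clock 5.525 tip [0.4342 0.3721 0.0977] gap -0.00010790379974608033 F [ 0.22 -0.65  1.3 ] local cm [-25.53  -5.26 -12.03] axis [ 1.e-04  0.e+00 -1.e+00] q [ 0.57  0.38 -0.2   0.99 -0.    1.  ]
```

Emit:
carry_out(
  motion=[
    {"jaw": -1,"tx": 0,"ty": 0,"tz": -1.5,"wx": 0,"wy": 0,"wz": 0},
    {"jaw": -1,"tx": 0,"ty": 0,"tz": -2.5,"wx": 0,"wy": 0,"wz": 0},
    {"jaw": -1,"tx": 0,"ty": 0,"tz": -3,"wx": 0,"wy": 0,"wz": 0},
    {"jaw": -1,"tx": 0,"ty": 0,"tz": -3,"wx": 0,"wy": 0,"wz": 0},
    {"jaw": -1,"tx": -1.0,"ty": -0.2,"tz": -2,"wx": 0,"wy": 0,"wz": 0},
    {"jaw": -1,"tx": -2.5,"ty": -0.5,"tz": 0,"wx": 0,"wy": 0,"wz": 0},
    {"jaw": -1,"tx": -3.5,"ty": -0.7,"tz": 0,"wx": 0,"wy": 0,"wz": 0},
    {"jaw": -1,"tx": -3.5,"ty": -0.7,"tz": 0,"wx": 0,"wy": 0,"wz": 0},
    {"jaw": -1,"tx": -3.5,"ty": -0.7,"tz": 0,"wx": 0,"wy": 0,"wz": 0},
    {"jaw": -1,"tx": -3.5,"ty": -0.7,"tz": 0,"wx": 0,"wy": 0,"wz": 0},
    {"jaw": -1,"tx": -3.5,"ty": -0.8,"tz": 0,"wx": 0,"wy": 0,"wz": 0},
    {"jaw": -1,"tx": -2.8,"ty": -0.6,"tz": 0,"wx": 0,"wy": 0,"wz": 0},
    {"jaw": -1,"tx": -1.7,"ty": -0.4,"tz": 0,"wx": 0,"wy": 0,"wz": 0},
    {"jaw": -1,"tx": 0,"ty": 0,"tz": 0,"wx": 0,"wy": 0,"wz": 0},
    {"jaw": -1,"tx": 0,"ty": 0,"tz": 0,"wx": 0,"wy": 0,"wz": 0},
  ],
)

```text
clock: 7.4
tcp_pos: [0.6429, 0.2178, 0.391]
orientation: [-0.0, 0.214, 0.977, 0.0]
wrist_force: [-0.3, 0.2, -0.2]
finger_gap: -0.0002
```

```bash
python3 go.py .644 .218 .0885
```

```text
clock 7.4 tip [0.6428 0.2179 0.218 ] gap -0.0001574735528448649 F [-0.3   0.22 -0.19] local cm [-0.11  0.06 12.95] axis [-4.e-04  3.e-04 -1.e+00] q [0.21 0.53 0.34 1.38 0.   0.64]
```

Emit:
carry_out(
  motion=[
    {"jaw": -1,"tx": -0.1,"ty": 0,"tz": 1,"wx": 0,"wy": 0,"wz": 0},
    {"jaw": -1,"tx": 0,"ty": 0,"tz": 2,"wx": 0,"wy": 0,"wz": 0},
    {"jaw": -1,"tx": 0,"ty": 0,"tz": 2.3,"wx": 0,"wy": 0,"wz": 0},
    {"jaw": -1,"tx": 0,"ty": 0,"tz": 2.3,"wx": 0,"wy": 0,"wz": 0},
    {"jaw": -1,"tx": 0,"ty": 0,"tz": 2,"wx": 0,"wy": 0,"wz": 0},
    {"jaw": -1,"tx": 0,"ty": 0,"tz": 1.5,"wx": 0,"wy": 0,"wz": 0},
    {"jaw": -1,"tx": 0,"ty": 0,"tz": 1.2,"wx": 0,"wy": 0,"wz": 0},
    {"jaw": -1,"tx": 0,"ty": 0,"tz": 0.6,"wx": 0,"wy": 0,"wz": 0},
    {"jaw": -1,"tx": 0,"ty": 0,"tz": 0,"wx": 0,"wy": 0,"wz": 0},
    {"jaw": -1,"tx": 0,"ty": 0,"tz": 0,"wx": 0,"wy": 0,"wz": 0},
  ],
)

```text
clock: 8.65
tcp_pos: [0.6448, 0.2168, 0.2625]
orientation: [0.001, 0.214, 0.977, 0.0]
wrist_force: [-0.8, -0.2, 1.1]
finger_gap: -0.0002
```

```bash
python3 go.py .644 .218 .0885
python3 - <<'E'
from h import *
for n,(x,y) in(("top",(100,100)),("side",(180,80))):
    im=eyes.read_camera(n); cv2.imwrite(f"pics/{n}4.png",cv2.resize(im[y:y+150,x:x+200],None,fx=4,fy=4,interpolation=cv2.INTER_CUBIC))
E
```

```text
clock 8.65 tip [0.645  0.2169 0.0895] gap -0.0002277811678416984 F [-0.76 -0.2   1.1 ] local cm [0.14 0.06 0.1 ] axis [ 1.3e-03  4.0e-04 -1.0e+00] q [0.21 0.58 0.11 1.1  0.   0.64]
```

View pics/top4.png

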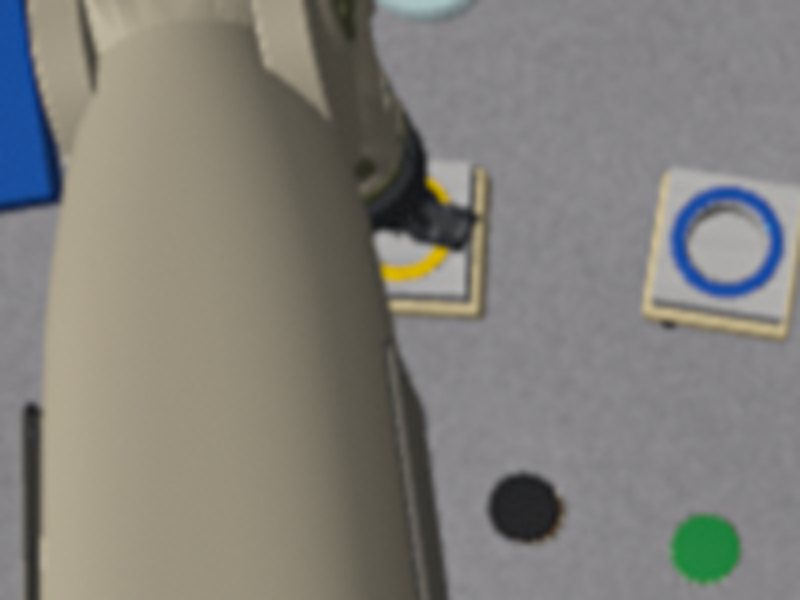

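View pics/side4.png

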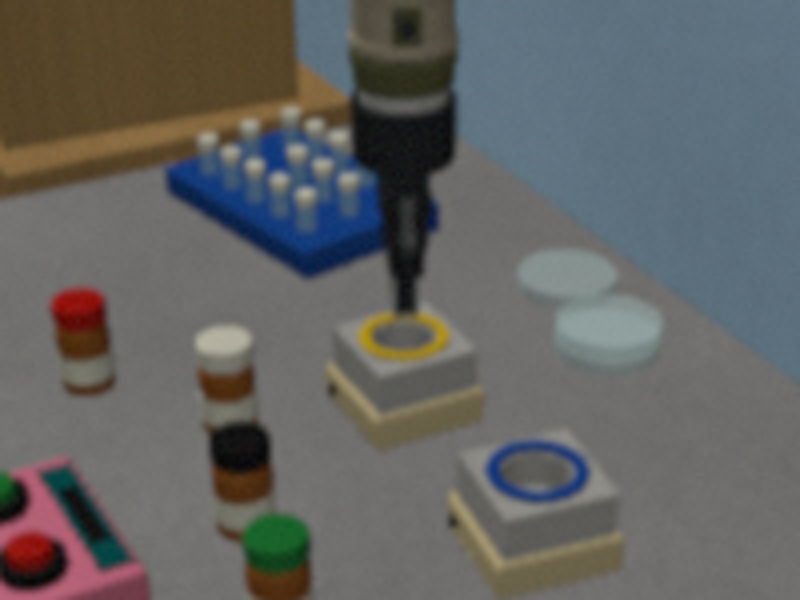

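The side crop shows the tips at (404,311), straight above the ring centre at (404,335), about 2 cm up. The white jar still stands. I'll hold for 2.5 s.

Emit:
carry_out(
  motion=[
    {"jaw": -1,"tx": 0,"ty": 0,"tz": 0,"wx": 0,"wy": 0,"wz": 0},
    {"jaw": -1,"tx": 0,"ty": 0,"tz": 0,"wx": 0,"wy": 0,"wz": 0},
    {"jaw": -1,"tx": 0,"ty": 0,"tz": 0,"wx": 0,"wy": 0,"wz": 0},
    {"jaw": -1,"tx": 0,"ty": 0,"tz": 0,"wx": 0,"wy": 0,"wz": 0},
    {"jaw": -1,"tx": 0,"ty": 0,"tz": 0,"wx": 0,"wy": 0,"wz": 0},
    {"jaw": -1,"tx": 0,"ty": 0,"tz": 0,"wx": 0,"wy": 0,"wz": 0},
    {"jaw": -1,"tx": 0,"ty": 0,"tz": 0,"wx": 0,"wy": 0,"wz": 0},
    {"jaw": -1,"tx": 0,"ty": 0,"tz": 0,"wx": 0,"wy": 0,"wz": 0},
    {"jaw": -1,"tx": 0,"ty": 0,"tz": 0,"wx": 0,"wy": 0,"wz": 0},
    {"jaw": -1,"tx": 0,"ty": 0,"tz": 0,"wx": 0,"wy": 0,"wz": 0},
    {"jaw": -1,"tx": 0,"ty": 0,"tz": 0,"wx": 0,"wy": 0,"wz": 0},
    {"jaw": -1,"tx": 0,"ty": 0,"tz": 0,"wx": 0,"wy": 0,"wz": 0},
    {"jaw": -1,"tx": 0,"ty": 0,"tz": 0,"wx": 0,"wy": 0,"wz": 0},
    {"jaw": -1,"tx": 0,"ty": 0,"tz": 0,"wx": 0,"wy": 0,"wz": 0},
    {"jaw": -1,"tx": 0,"ty": 0,"tz": 0,"wx": 0,"wy": 0,"wz": 0},
    {"jaw": -1,"tx": 0,"ty": 0,"tz": 0,"wx": 0,"wy": 0,"wz": 0},
    {"jaw": -1,"tx": 0,"ty": 0,"tz": 0,"wx": 0,"wy": 0,"wz": 0},
    {"jaw": -1,"tx": 0,"ty": 0,"tz": 0,"wx": 0,"wy": 0,"wz": 0},
    {"jaw": -1,"tx": 0,"ty": 0,"tz": 0,"wx": 0,"wy": 0,"wz": 0},
    {"jaw": -1,"tx": 0,"ty": 0,"tz": 0,"wx": 0,"wy": 0,"wz": 0},
  ],
)

```text
clock: 11.25
tcp_pos: [0.6445, 0.2168, 0.2617]
orientation: [0.0, 0.214, 0.977, 0.0]
wrist_force: [-0.5, -0.5, -0.6]
finger_gap: 0.0001
```

```bash
python3 go.py .5155 -.232 .23
```

```text
clock 11.25 tip [0.6445 0.2168 0.0887] gap 8.57521287440193e-05 F [-0.53 -0.52 -0.58] local cm [ -7.07 -46.16 -14.13] axis [ 1.e-04  1.e-04 -1.e+00] q [0.21 0.58 0.11 1.1  0.   0.64]
```

Emit:
carry_out(
  motion=[
    {"jaw": -1,"tx": 0,"ty": 0,"tz": -1.5,"wx": 0,"wy": 0,"wz": 0},
    {"jaw": -1,"tx": 0,"ty": 0,"tz": -2.5,"wx": 0,"wy": 0,"wz": 0},
    {"jaw": -1,"tx": 0,"ty": 0,"tz": -3,"wx": 0,"wy": 0,"wz": 0},
    {"jaw": -1,"tx": 0,"ty": 0,"tz": -3,"wx": 0,"wy": 0,"wz": 0},
    {"jaw": -1,"tx": 0,"ty": 0,"tz": -2.5,"wx": 0,"wy": 0,"wz": 0},
    {"jaw": -1,"tx": 0,"ty": 0,"tz": -1.6,"wx": 0,"wy": 0,"wz": 0},
    {"jaw": -1,"tx": -0.2,"ty": -1.2,"tz": 0,"wx": 0,"wy": 0,"wz": 0},
    {"jaw": -1,"tx": -0.4,"ty": -2.5,"tz": 0,"wx": 0,"wy": 0,"wz": 0},
    {"jaw": -1,"tx": -0.5,"ty": -3.5,"tz": 0,"wx": 0,"wy": 0,"wz": 0},
    {"jaw": -1,"tx": -0.6,"ty": -4,"tz": 0,"wx": 0,"wy": 0,"wz": 0},
    {"jaw": -1,"tx": -0.6,"ty": -4,"tz": 0,"wx": 0,"wy": 0,"wz": 0},
    {"jaw": -1,"tx": -0.6,"ty": -4,"tz": 0,"wx": 0,"wy": 0,"wz": 0},
    {"jaw": -1,"tx": -0.6,"ty": -4,"tz": 0,"wx": 0,"wy": 0,"wz": 0},
    {"jaw": -1,"tx": -0.6,"ty": -4,"tz": 0,"wx": 0,"wy": 0,"wz": 0},
    {"jaw": -1,"tx": -0.6,"ty": -4,"tz": 0,"wx": 0,"wy": 0,"wz": 0},
    {"jaw": -1,"tx": -0.6,"ty": -4,"tz": 0,"wx": 0,"wy": 0,"wz": 0},
    {"jaw": -1,"tx": -0.6,"ty": -4,"tz": 0,"wx": 0,"wy": 0,"wz": 0},
    {"jaw": -1,"tx": -0.5,"ty": -3,"tz": 0,"wx": 0,"wy": 0,"wz": 0},
    {"jaw": -1,"tx": -0.4,"ty": -2.5,"tz": 0,"wx": 0,"wy": 0,"wz": 0},
    {"jaw": -1,"tx": -0.3,"ty": -1.5,"tz": 0,"wx": 0,"wy": 0,"wz": 0},
  ],
)

```text
clock: 13.75
tcp_pos: [0.5145, -0.2338, 0.4022]
orientation: [-0.0, 0.215, 0.977, 0.0]
wrist_force: [0.0, 0.4, -0.9]
finger_gap: 0.0001
```

Emit:
carry_out(
  motion=[
    {"jaw": -1,"tx": 0,"ty": 0,"tz": 0,"wx": 0,"wy": 0,"wz": 0},
    {"jaw": -1,"tx": 0,"ty": 0,"tz": 0,"wx": 0,"wy": 0,"wz": 0},
  ],
)

```text
clock: 14.0
tcp_pos: [0.5156, -0.2319, 0.4025]
orientation: [-0.0, 0.214, 0.977, 0.0]
wrist_force: [0.5, 0.0, 0.7]
finger_gap: -0.0001
```

```bash
python3 go.py .5157 -.232 .066
```

```text
clock 14.0 tip [ 0.5156 -0.2318  0.2295] gap -0.00011622949049885375 F [0.45 0.   0.69] local cm [-0.03 -0.02 16.35] axis [-2.e-04  6.e-04 -1.e+00] q [-0.56  0.3   0.02  1.29  0.   -0.13]
```

Over the key, I'll descend 16.3 cm to about 1.3 cm above it and look.

Emit:
carry_out(
  motion=[
    {"jaw": -1,"tx": 0,"ty": 0,"tz": 1,"wx": 0,"wy": 0,"wz": 0},
    {"jaw": -1,"tx": 0,"ty": 0,"tz": 2,"wx": 0,"wy": 0,"wz": 0},
    {"jaw": -1,"tx": 0,"ty": 0,"tz": 2.7,"wx": 0,"wy": 0,"wz": 0},
    {"jaw": -1,"tx": 0,"ty": 0,"tz": 2.7,"wx": 0,"wy": 0,"wz": 0},
    {"jaw": -1,"tx": 0,"ty": 0,"tz": 2.5,"wx": 0,"wy": 0,"wz": 0},
    {"jaw": -1,"tx": 0,"ty": 0,"tz": 2,"wx": 0,"wy": 0,"wz": 0},
    {"jaw": -1,"tx": 0,"ty": 0,"tz": 1.6,"wx": 0,"wy": 0,"wz": 0},
    {"jaw": -1,"tx": 0,"ty": 0,"tz": 1.1,"wx": 0,"wy": 0,"wz": 0},
    {"jaw": -1,"tx": 0,"ty": 0,"tz": 0.7,"wx": 0,"wy": 0,"wz": 0},
    {"jaw": -1,"tx": 0,"ty": 0,"tz": 0,"wx": 0,"wy": 0,"wz": 0},
    {"jaw": -1,"tx": 0,"ty": 0,"tz": 0,"wx": 0,"wy": 0,"wz": 0},
  ],
)

```text
clock: 15.38
tcp_pos: [0.5159, -0.2327, 0.2403]
orientation: [0.001, 0.214, 0.977, -0.0]
wrist_force: [-0.4, 0.1, -0.1]
finger_gap: -0.0
```

```bash
python3 go.py .5157 -.232 .05
python3 - <<'E'
from h import *
for n,(x,y) in(("top",(320,150)),("side",(260,200))):
    im=eyes.read_camera(n); cv2.imwrite(f"pics/{n}5.png",cv2.resize(im[y:y+120,x:x+160],None,fx=5,fy=5,interpolation=cv2.INTER_CUBIC))
E
```

```text
clock 15.375 tip [ 0.5161 -0.2328  0.0673] gap -3.436975522266366e-05 F [-0.42  0.08 -0.13] local cm [0.07 0.06 1.73] axis [ 1.e-03 -5.e-04 -1.e+00] q [-0.57  0.4  -0.25  0.92  0.   -0.13]
```

View pics/top5.png

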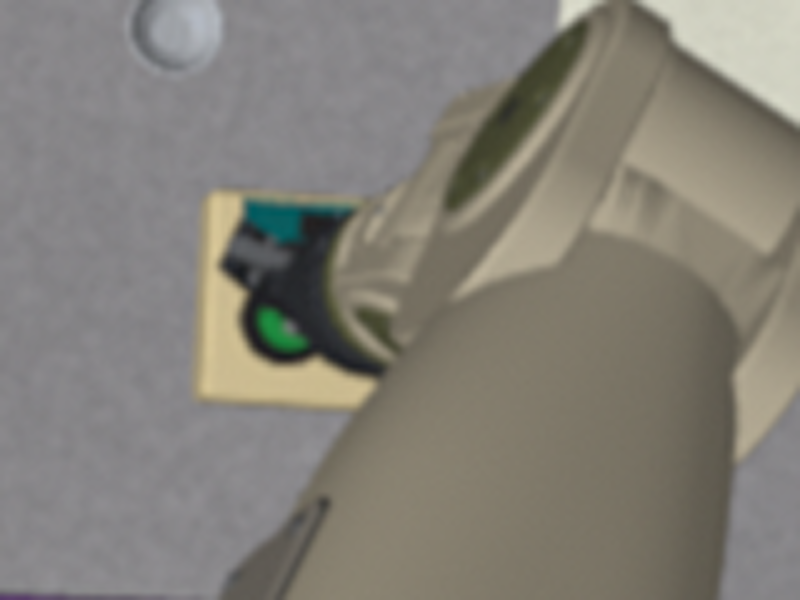

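View pics/side5.png

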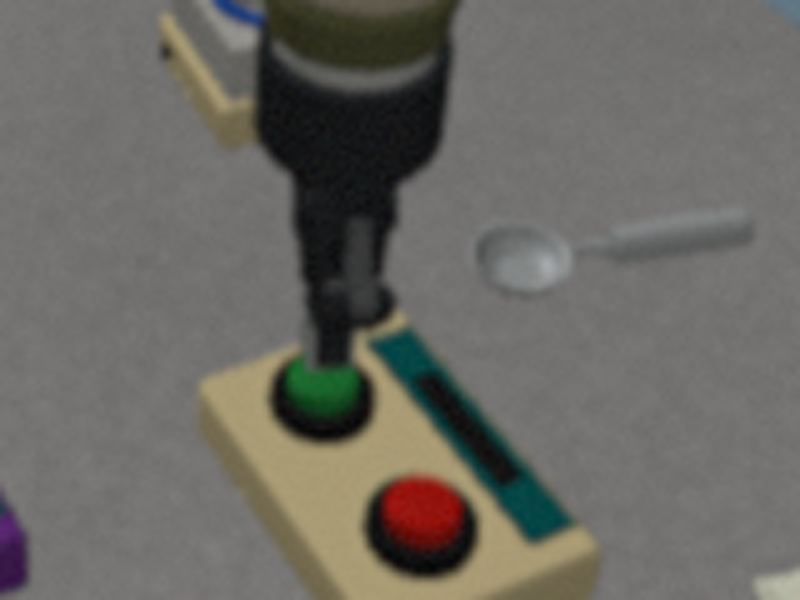

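The tips are centred over the green key, about 1.5 cm up, and well clear of the red key. I'll descend in small steps and watch the force.

Emit:
carry_out(
  motion=[
    {"jaw": -1,"tx": 0,"ty": 0,"tz": 0.4,"wx": 0,"wy": 0,"wz": 0},
    {"jaw": -1,"tx": 0,"ty": 0,"tz": 0.4,"wx": 0,"wy": 0,"wz": 0},
    {"jaw": -1,"tx": 0,"ty": 0,"tz": 0.3,"wx": 0,"wy": 0,"wz": 0},
    {"jaw": -1,"tx": 0,"ty": 0,"tz": 0.3,"wx": 0,"wy": 0,"wz": 0},
    {"jaw": -1,"tx": 0,"ty": 0,"tz": 0,"wx": 0,"wy": 0,"wz": 0},
    {"jaw": -1,"tx": 0,"ty": 0,"tz": 0,"wx": 0,"wy": 0,"wz": 0},
  ],
)

```text
clock: 16.23
tcp_pos: [0.5156, -0.2325, 0.2259]
orientation: [0.0, 0.214, 0.977, 0.0]
wrist_force: [-1.5, -0.8, 3.7]
finger_gap: 0.0001
```

Emit:
carry_out(
  motion=[
    {"jaw": -1,"tx": 0,"ty": 0,"tz": 0.2,"wx": 0,"wy": 0,"wz": 0},
    {"jaw": -1,"tx": 0,"ty": 0,"tz": 0.1,"wx": 0,"wy": 0,"wz": 0},
    {"jaw": -1,"tx": 0,"ty": 0,"tz": 0,"wx": 0,"wy": 0,"wz": 0},
  ],
)

```text
clock: 16.6
tcp_pos: [0.5156, -0.2324, 0.2243]
orientation: [0.0, 0.214, 0.977, -0.0]
wrist_force: [-4.9, 2.6, 15.8]
finger_gap: 0.0002
```

The force went from about 4 N to 16 N within 1.6 mm, so this looks like the hard stop. I'll check in the pictures.

Run:
```python
from h import *
for n,(x,y) in(("side",(285,230)),):
    im=eyes.read_camera(n); cv2.imwrite(f"pics/{n}6.png",cv2.resize(im[y:y+90,x:x+100],None,fx=8,fy=8,interpolation=cv2.INTER_CUBIC)[:600])
print(get_state()["wrist_force"])
```

```text
[-6.03440594  2.79779416 15.19010145]
```

View pics/side6.png

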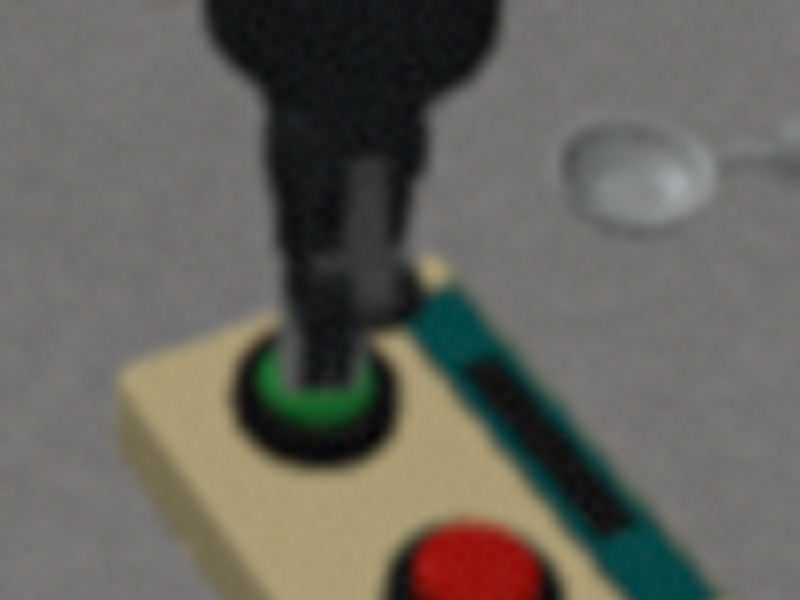

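The green key is visibly sunk in its housing, while the red one stands proud. I'll hold briefly and then release straight up.

Emit:
carry_out(
  motion=[
    {"jaw": -1,"tx": 0,"ty": 0,"tz": 0.1,"wx": 0,"wy": 0,"wz": 0},
    {"jaw": -1,"tx": 0,"ty": 0,"tz": 0,"wx": 0,"wy": 0,"wz": 0},
    {"jaw": -1,"tx": 0,"ty": 0,"tz": 0,"wx": 0,"wy": 0,"wz": 0},
    {"jaw": -1,"tx": 0,"ty": 0,"tz": 0,"wx": 0,"wy": 0,"wz": 0},
  ],
)

```text
clock: 17.15
tcp_pos: [0.5155, -0.2324, 0.2242]
orientation: [0.001, 0.214, 0.977, -0.0]
wrist_force: [-6.9, 3.7, 21.6]
finger_gap: -0.0002
```

Emit:
carry_out(
  motion=[
    {"jaw": -1,"tx": 0,"ty": 0,"tz": -0.5,"wx": 0,"wy": 0,"wz": 0},
    {"jaw": -1,"tx": 0,"ty": 0,"tz": -1,"wx": 0,"wy": 0,"wz": 0},
    {"jaw": -1,"tx": 0,"ty": 0,"tz": -2,"wx": 0,"wy": 0,"wz": 0},
    {"jaw": -1,"tx": 0,"ty": 0,"tz": -2.5,"wx": 0,"wy": 0,"wz": 0},
    {"jaw": -1,"tx": 0,"ty": 0,"tz": -2.5,"wx": 0,"wy": 0,"wz": 0},
    {"jaw": -1,"tx": 0,"ty": 0,"tz": -2.5,"wx": 0,"wy": 0,"wz": 0},
    {"jaw": -1,"tx": 0,"ty": 0,"tz": -2.5,"wx": 0,"wy": 0,"wz": 0},
    {"jaw": -1,"tx": 0,"ty": 0,"tz": -1.5,"wx": 0,"wy": 0,"wz": 0},
    {"jaw": -1,"tx": 0,"ty": 0,"tz": -0.7,"wx": 0,"wy": 0,"wz": 0},
    {"jaw": -1,"tx": 0,"ty": 0,"tz": 0,"wx": 0,"wy": 0,"wz": 0},
    {"jaw": -1,"tx": 0,"ty": 0,"tz": 0,"wx": 0,"wy": 0,"wz": 0},
  ],
)

```text
clock: 18.52
tcp_pos: [0.5154, -0.2324, 0.3776]
orientation: [-0.001, 0.214, 0.977, 0.0]
wrist_force: [0.4, 0.2, 0.4]
finger_gap: 0.0001
```

```bash
python3 go.py .5157 -.232 .21
python3 - <<'E'
from h import *
im=eyes.read_camera("side"); cv2.imwrite("pics/side7.png",im); print(blobs(im,"green"),blobs(im,"red"))
im=eyes.read_camera("top"); cv2.imwrite("pics/top7.png",im)
for c in("green","red","yellow","blue"): print(c,blobs(im,c))
E
```

```text
clock 18.525 tip [ 0.5152 -0.2322  0.2046] gap 9.544115198042855e-05 F [0.44 0.18 0.44] local cm [-0.03  0.04 -0.54] axis [-0.0014  0.001  -1.    ] q [-0.57  0.3  -0.03  1.24  0.   -0.13]
[([172, 199, 12, 8, 70], [177.64, 202.26]), ([241, 209, 16, 14, 181], [248.66, 215.4]), ([208, 269, 15, 13, 139], [215.19, 274.78]), ([317, 271, 15, 12, 139], [324.0, 276.33])] [([193, 153, 13, 10, 112], [199.12, 157.25]), ([181, 213, 12, 9, 88], [186.59, 217.02]), ([220, 294, 16, 13, 166], [227.96, 299.73]), ([337, 295, 16, 14, 172], [344.07, 301.63])]
green [([371, 207, 14, 14, 153], [377.66, 213.31]), ([268, 229, 17, 16, 211], [275.85, 236.73]), ([198, 286, 14, 14, 155], [204.63, 292.39]), ([324, 290, 14, 14, 154], [330.24, 296.75])]
red [([122, 231, 19, 17, 257], [130.86, 239.28]), ([231, 286, 14, 14, 156], [237.3, 292.42]), ([356, 292, 9, 11, 63], [359.24, 296.29])]
yellow [([186, 143, 28, 27, 249], [199.12, 155.9]), ([450, 383, 92, 25, 287], [487.08, 395.97])]
blue [([11, 90, 103, 74, 4385], [64.17, 128.35]), ([268, 147, 27, 27, 197], [281.02, 159.99])]
```

View pics/side7.png

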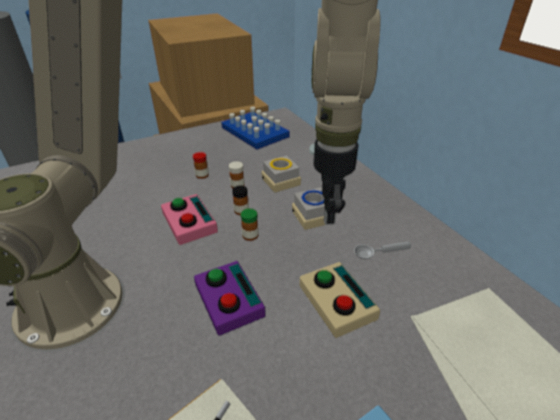

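View pics/top7.png

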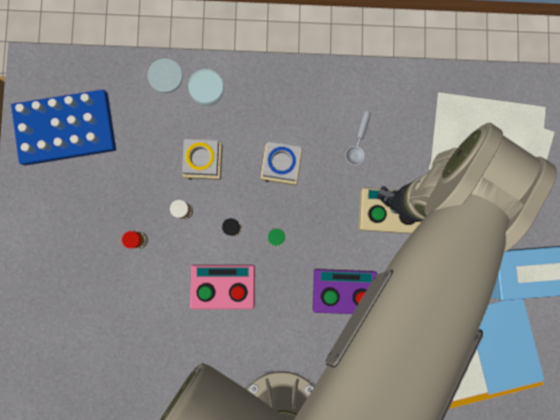

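The green key has sprung back: its side blob is at (324.0,276.3), the same as at the start. The jars, blocks and scoop haven't moved, and the tips are about 15 cm above the console.

```bash
python3 -c "
from workcell import env
print(env.hand_in())"
```

```text
the job is handed in; nothing more can be done
None
```

The job is done and handed in at about 18.6 s of the 51 s allowed; the hand-in gave no verdict.

- **Pointing:** With the jaws shut, I held the fingertips about 2 cm above the middle of the red lid for over 2.5 s, then did the same above the yellow rim. Tip heights were about 0.098 m and 0.089 m, and the side view confirmed the gap each time.
- **Key press:** I pressed the green key until it hit its stop. The force rose from 4 to 16 to 22 N, and a last 1 mm commanded moved the tool only 0.1 mm. The side view showed the key sunk in its housing while the red key stayed up.
- **Final check:** I let go and rose about 15 cm, and wrist force was back near zero. The green key's position in both views matches the start. The red and green lids, both rims and the red key (seen from the side) also match by measurement. By eye, the white and black jars and the scoop are where they were.

**Problems along the way:**
- My first move call was refused because its rows lacked some required values; nothing moved.
- Triangulation put the key top at about 0.050 m, but contact suggested about 0.057 m, most likely because the colour mask included the key's side. I pressed by force, so this did not matter.
- The two views disagreed by about 4 mm sideways on the rim and 17 mm on the red lid, where the side mask included the lid's side, so I relied mainly on the top view.

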